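# Click the caddy lid shut all round

## Task

Press down on the orange rim of the gray caddy's lid, going round it until all four sections have clicked shut and stay down. Only press with the fingers, and do not lift, tip or shove the caddy, and leave the paperweight, the stamp and the pencil tray with its pencil where they are. Finish with the hand clear of everything.

Things in the scene. Friction and masses are not known exactly. Their poses are not given: they have to be found in the camera images.
- caddy: gray plastic desk caddy, loose, about 1 kg, 136 (x) by 186 (y) by 68 mm high over its shut lid. Origin: centre of its underside, on the desk; z up, y along its long side, -x the long side facing the robot. Its white lid panel and lid corners top out 65 mm above the desk. The lid rim is four orange sections that slide straight down.
- rim_near (a joint): orange rim section, long section on the -x side of the lid, 30 (x) by 116 (y) mm, centred 50 mm to -x of the caddy origin (caddy axes). Value in m pressed down: 0 = up (top 76 mm above the desk), 0.008 = shut (68 mm, 3 mm above the white panel). Resists with up to 9 N, snaps over at 0.004: let go earlier and it springs up, beyond it pulls itself shut and stays. Starts up.
- rim_near_top (a point): middle of the flat top face of the near rim section; moves with it (z 0.076 up, 0.068 shut)
- rim_far (a joint): orange rim section, long section on the +x side of the lid, 30 (x) by 116 (y) mm, centred 50 mm to +x of the caddy origin (caddy axes). Value in m pressed down: 0 = up (top 76 mm above the desk), 0.008 = shut (68 mm, 3 mm above the white panel). Resists with up to 9 N, snaps over at 0.004: let go earlier and it springs up, beyond it pulls itself shut and stays. May already be shut at the start.
- rim_far_top (a point): middle of the flat top face of the far rim section; moves with it (z 0.076 up, 0.068 shut)
- rim_left (a joint): orange rim section, short section on the +y side of the lid, 66 (x) by 30 (y) mm, centred 75 mm to +y of the caddy origin (caddy axes). Value in m pressed down: 0 = up (top 76 mm above the desk), 0.008 = shut (68 mm, 3 mm above the white panel). Resists with up to 9 N, snaps over at 0.004: let go earlier and it springs up, beyond it pulls itself shut and stays. Starts up.
- rim_left_top (a point): middle of the flat top face of the left rim section; moves with it (z 0.076 up, 0.068 shut)
- rim_right (a joint): orange rim section, short section on the -y side of the lid, 66 (x) by 30 (y) mm, centred 75 mm to -y of the caddy origin (caddy axes). Value in m pressed down: 0 = up (top 76 mm above the desk), 0.008 = shut (68 mm, 3 mm above the white panel). Resists with up to 9 N, snaps over at 0.004: let go earlier and it springs up, beyond it pulls itself shut and stays. May already be shut at the start.
- rim_right_top (a point): middle of the flat top face of the right rim section; moves with it (z 0.076 up, 0.068 shut)
- paperweight: green glass dome paperweight, 70 mm across, 43 mm high, loose beside the caddy; origin at the centre of its underside. Leave alone.
- stamp: blue hand stamp with a knob handle, 26 by 50 mm foot, 60 mm high, loose beside the caddy; origin at the centre of its underside. Leave alone.
- tray: aluminium pencil tray, 75 by 210 mm, 16 mm high, loose beyond the caddy; origin at the centre of its underside. Leave alone.
- pencil: green pencil, 7.5 mm thick, 180 mm long, lying in the tray; origin under its middle. Leave alone.
Not all that is in view belongs to the job. Leave any turquoise look-alike of the caddy alone.

How it is judged:
By the outcome, as a careful person would: the job done as asked, in the order asked, and still so for the second after the job is handed in, with the robot touching nothing.
It also fails if it takes over 45 s, if anything falls off the work surface, if the arm or the gripper's body presses on something with over 40 N, if the wrist force passes 120 N, or if a joint passes its speed limit or range.

## Robot

A 7-joint arm with a two-finger parallel gripper is mounted at the origin on the work surface. World frame = base frame: x ahead of the robot, y to its left, z up, the work surface at z = 0. Lengths are in m, angles in rad, forces in N, time in s.
With the tool pointing down it reaches from about 0.35 to 0.775 m from the base axis. Payload 3.1 kg.
Tool frame: the origin (TCP) lies at the very end of the fingers, on their centre line; the grasp point (between the pads) lies 19 mm behind it; z points along the fingers, y is the direction in which the jaws open and shut (so a half turn about z gives the same grasp; the last joint's range is limited). The gripper opens to 85 mm and grips with 20 to 120 N. Pads are 22 mm wide; open, the fingers measure 114 mm over their backs; the gripper's body (76 mm by 85 mm) begins 54 mm behind the grasp point. The pads swing forward as they close: fully open they stand 13 mm farther back than shut.
Start: joints at [1.096, 0.311, 0.014, 1.512, -0.004, 1.319, -0.027], TCP at [0.231, -0.499, 0.231] pointing down, gripper open.
Joint ranges: [-2.7, 2.7], [-0.3, 1.91], [-1.27, 1.3], [0.12, 2.57], [-1.44, 4.58], [0.2, 2.03], [-3.05, 3.05]. Speed limits (rad/s): [2.79, 2.79, 3.14, 3.14, 3.14, 3.14, 3.14].

## Interface

Orientations are given as a rotation vector (axis times angle).
In Python, from plant import sensors, optics, ticket gives the robot as it stands.
- The arm moves only by the shell command python3 -m inch 'ROWS' [FORCE]. ROWS is a JSON object of lists of equal length, an entry for each row: "travel": the shift along the tool's x, y, z in mm, a list of three; "rotation": the turn, a rotation vector about the tool's x, y, z in rad, a list of three; "claw": the opening, from 0 (shut) to 1 (fully open). In form: {"travel": [[x, y, z], ...], "rotation": [[wx, wy, wz], ...], "claw": [claw, ...]}. A call has 1 to 8 rows; each row is the pose to reach, as a shift and turn from the pose measured when the call began, along the tool's axes at that moment; what a row does not reach only later rows make up. A row lasts 1/8 s, in which the tool goes at most 62.5 mm and 10.7 degrees, less where a joint would pass 70% of its speed; a pose out of reach is approached as far as the arm can. A call with a gripper value outside its range is refused whole. The fingers move at their own pace and stop on an object; FORCE is the grip in N (left out, the last holds). Time passes only in rows, so rows that repeat a pose let the fingers close. It gives the time, the measured TCP pose, the force and the opening at its end, in the units of the state.
- sensors.read_state(): the state, without advancing time (a new reading comes with each control period).
- optics.get_image(name): name is "scene" or "top"; returns a dict with "pixels" (420x560x3 uint8, red, green, blue), "fx", "fy", "cx", "cy" (pixels), "eye" and "orientation" of the camera in the world. Camera axes: x right, y down, z forward; pixel columns grow to the right and rows downward; lengths in m; the calibration is good to about 2 mm. A picture is of the moment at which its call begins. There is no depth.
- ticket.close_job(): hands the job in, once; it reports no verdict.
The state is a dict: "clock": time; "joints": joint angles; "joint_vel": joint speeds; "effort": joint torques, N m; "eef_pos": TCP position; "ee_rot": TCP orientation; "ft_force": force on the tool from outside, world axes, zero at the start; "moment": the same for the moment, N m; "width": opening from 0.0 (shut) to 1.0 (fully open).
Only numpy, scipy, OpenCV 4.12 (cv2) and the standard library are available. Lean on these libraries where they do the work, as an engineer would, in place of code of your own. Each camera call takes 0.05 s, during which the arm holds its last target. There are 200 camera calls.

## Working session

There is one attempt and no reset: what is moved stays moved. The work goes in short steps, Python scripts to look and compute and a shell command to move; the robot and the scene stay as the last step left them, time stands still between calls to the robot, and variables do not carry over. Pictures are saved under pics/ and viewed, about 8 in all and at most 12, crops included, and the job is handed in when it is done.

```bash
mkdir -p pics; ls
python3 - <<'E'
from plant import sensors, optics
import cv2
s=sensors.read_state(); print({k:s[k] for k in('clock','eef_pos','ee_rot','ft_force','width')})
for n in('scene','top'):
    d=optics.get_image(n); cv2.imwrite(f'pics/{n}0.png',d['pixels'][:,:,::-1]); print(n,d['fx'],d['fy'],d['cx'],d['cy'],d['eye'],d['orientation'])
E
```

```text
pics
{'clock': 0.0, 'eef_pos': array([ 0.23035844, -0.49862066,  0.23022356]), 'ee_rot': array([-3.06607336e+00, -6.74125533e-01,  9.64108328e-04]), 'ft_force': array([ 0.16118478,  0.43113525, -0.47773431]), 'width': 0.9976498481181892}
scene 446.47205557299037 446.47205557299037 282.2345224203813 214.80020900911862 [1.13552613 0.44702039 0.72711036] [-1.20508757 -2.3055623   0.9927493 ]
top 528.6339139414698 528.6339139414698 270.2869029562774 211.39992550518988 [0.37519574 0.04490308 1.06524944] [-2.12504471  2.13994404 -0.15722784]
```

View pics/scene0.png

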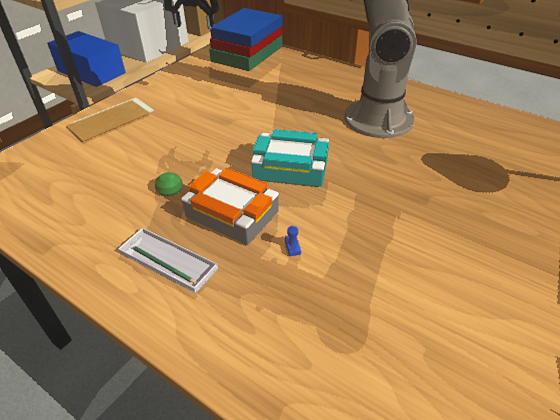

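View pics/top0.png

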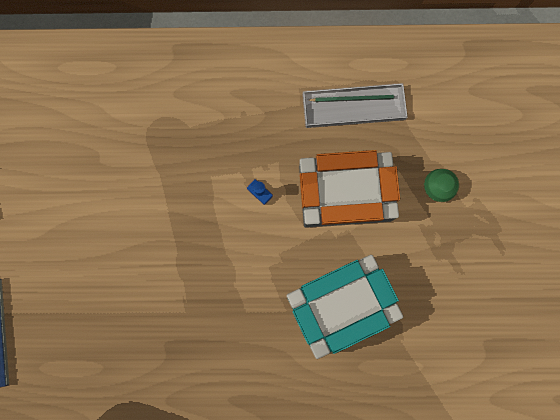

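The top view shows the gray caddy at about (350,188), with the stamp at (260,191), the paperweight at (442,185), the tray at (355,105) and the turquoise decoy at (345,305). Next I'll localise the caddy and enlarge it in both views.

```bash
cat > h.py <<'E'
import numpy as np, cv2
from scipy.spatial.transform import Rotation as R
from plant import sensors, optics
def ray(d,uv,z):
    v=R.from_rotvec(d['orientation']).apply([(uv[0]-d['cx'])/d['fx'],(uv[1]-d['cy'])/d['fy'],1]); e=np.array(d['eye'])
    return e+v*(z-e[2])/v[2]
def proj(d,p):
    c=R.from_rotvec(d['orientation']).inv().apply(np.array(p)-d['eye'])
    return np.array([d['fx']*c[0]/c[2]+d['cx'],d['fy']*c[1]/c[2]+d['cy']])
def sec(c,yaw):  # section top centres at z=0
    r=R.from_euler('z',yaw)
    return {n:np.array([*c,0])+r.apply(o) for n,o in dict(near=[-.05,0,0],far=[.05,0,0],left=[0,.075,0],right=[0,-.075,0]).items()}
def togo(p):  # world target -> tool-axis travel mm
    s=sensors.read_state(); return np.round(R.from_rotvec(s['ee_rot']).inv().apply(np.array(p)-s['eef_pos'])*1000,1)
E
python3 - <<'E'
from h import *
d=optics.get_image('top'); h=cv2.cvtColor(d['pixels'],cv2.COLOR_RGB2HSV)
m=cv2.inRange(h,(5,170,120),(14,255,255)); n,l,st,ce=cv2.connectedComponentsWithStats(m)
for i in range(1,n):
    if st[i,4]>100:
        p=cv2.minAreaRect(np.argwhere(l==i)[:,::-1].astype(np.float32)); print(st[i],ce[i].round(1),[np.round(x,1) for x in p],ray(d,p[0],.072).round(4))
c=[ray(d,u,.065)[:2] for u in((308,165),(386,159),(312,217),(391,211))]; print('corners',np.round(c,4),np.mean(c,0))
print('stamp',ray(d,(258,187),.03),'pw',ray(d,(442,185),.02),'tray bottom edge',ray(d,(308,126),.016),ray(d,(407,119),.016))
s=optics.get_image('scene')
a=cv2.resize(d['pixels'][135:240,280:420],(800,600),interpolation=3); b=cv2.resize(s['pixels'][155:245,170:290],(800,600),interpolation=3)
cv2.imwrite('pics/a.png',a[:,:,::-1]);cv2.imwrite('pics/b.png',b[:,:,::-1])
E
```

```text
[316 150  62  21 938] [346.7 160.1] [array([346.5, 159.8]), array([16.4, 60.4]), np.float64(85.9)] [ 0.635  -0.0908  0.072 ]
[379 166  21  35 595] [389.  183.4] [array([389. , 183.3]), array([33.7, 17.9]), np.float64(83.7)] [ 0.5879 -0.1707  0.072 ]
[300 172  19  36 565] [309.  189.2] [array([308.9, 189.4]), array([34. , 17.1]), np.float64(85.2)] [ 0.5773 -0.0174  0.072 ]
[ 321  203   63   21 1004] [351.6 212.5] [array([351.7, 212.7]), array([16.8, 61.6]), np.float64(85.9)] [ 0.5315 -0.0977  0.072 ]
corners [[ 0.627  -0.0168]
 [ 0.6376 -0.1684]
 [ 0.5248 -0.0227]
 [ 0.5352 -0.1738]] [ 0.58115425 -0.0954258 ]
stamp [0.59154853 0.08165012 0.03      ] pw [ 0.5945365 -0.2880599  0.02     ] tray bottom edge [ 0.72195344 -0.02129143  0.016     ] [ 0.73486743 -0.2254547   0.016     ]
```

View pics/b.png

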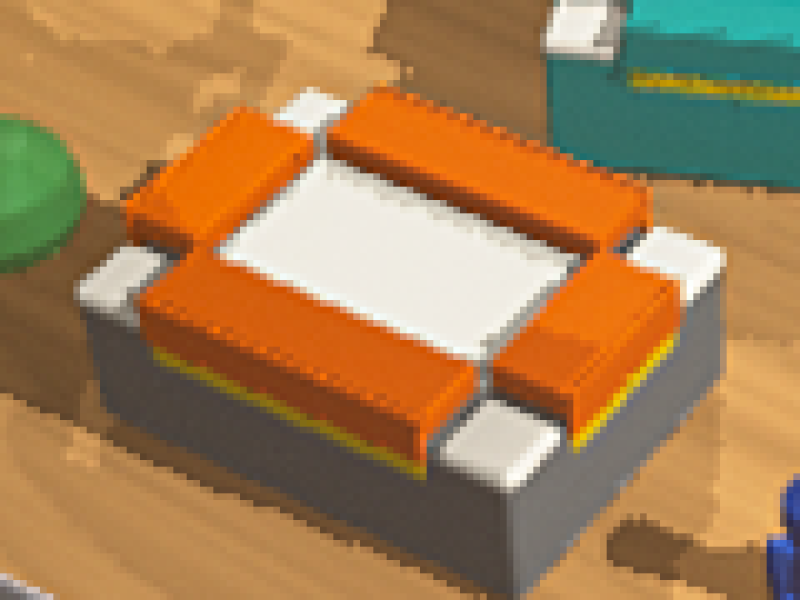

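View pics/a.png

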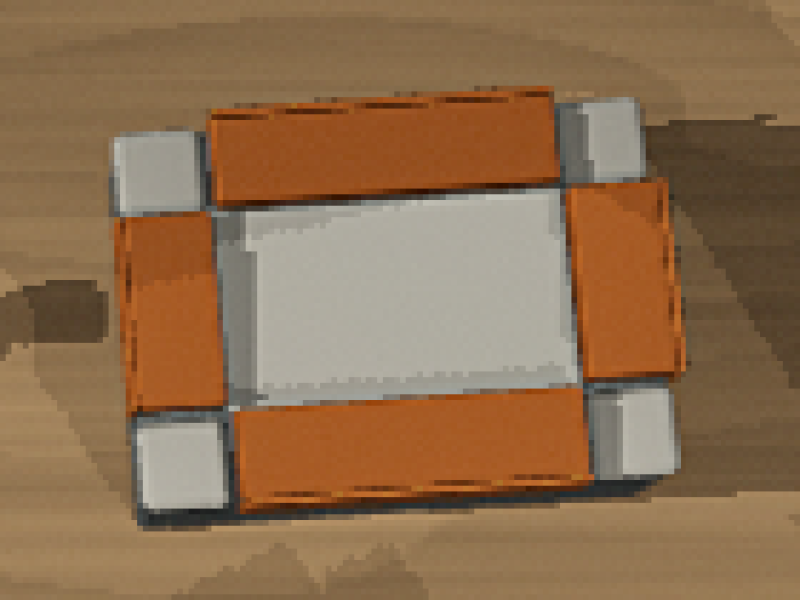

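The sections measure consistently: centre about (0.5825, -0.0945), yaw about 4°. Yellow bands show under near, far and left, so those are up. The state of right isn't clear yet. I'll move above the near section with the fingers shut.

Run:
```python
from h import *
S=sec([.5825,-.0945],.069); print({k:v.round(4) for k,v in S.items()})
print(togo(S['near']+[0,0,.125]))
r=R.from_rotvec(sensors.read_state()['ee_rot']); t=R.from_euler('z',.069)*R.from_rotvec([np.pi,0,0]); print((r.inv()*t).as_rotvec().round(3))
```

```text
{'near': array([ 0.5326, -0.0979,  0.    ]), 'far': array([ 0.6324, -0.0911,  0.    ]), 'left': array([ 0.5773, -0.0197,  0.    ]), 'right': array([ 0.5877, -0.1693,  0.    ])}
[ 442.4 -237.1  105.9]
[-0.001  0.     0.364]
```

```bash
python3 -m inch '{"travel":[[55,-30,13],[110,-60,26],[165,-89,39],[221,-119,53],[276,-148,66],[332,-178,79],[388,-207,92],[442,-237,106]],"rotation":[[0,0,0.05],[0,0,0.1],[0,0,0.15],[0,0,0.2],[0,0,0.25],[0,0,0.3],[0,0,0.364],[0,0,0.364]],"claw":[0,0,0,0,0,0,0,0]}' 30
python3 -c "
from h import *
print(togo(sec([.5825,-.0945],.069)['near']+[0,0,.085]))"
```

```text
clock: 1.2
eef_pos: [0.5258, -0.1071, 0.1274]
ee_rot: [-3.139, -0.107, 0.0]
ft_force: [0.7, -0.4, 0.1]
width: 0.005
[ 7.4 -8.6 42.4]
```

```bash
python3 -m inch '{"travel":[[7.4,-8.6,10],[7.4,-8.6,25],[7.4,-8.6,42],[7.4,-8.6,42]],"rotation":[[0,0,0],[0,0,0],[0,0,0],[0,0,0]],"claw":[0,0,0,0]}'
python3 - <<'E'
from h import *
print(togo(sec([.5825,-.0945],.069)['near']+[0,0,.068]))
d=optics.get_image('scene'); cv2.imwrite('pics/c.png',cv2.resize(d['pixels'][130:250,150:310],(800,600),interpolation=3)[:,:,::-1])
E
```

```text
clock: 1.7
eef_pos: [0.53, -0.1001, 0.0834]
ee_rot: [-3.139, -0.101, 0.008]
ft_force: [1.1, -0.4, 0.5]
width: -0.0
[ 2.8 -2.  15.4]
```

View pics/c.png

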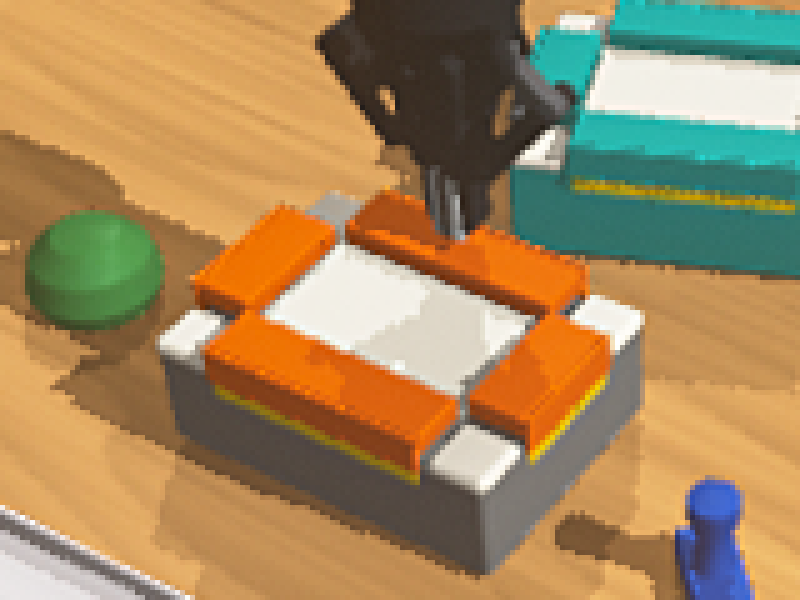

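The fingertips sit over the middle of the near section, at crop pixel (455,230). Pressing now.

```bash
python3 -m inch '{"travel":[[2.8,-2,5],[2.8,-2,9],[2.8,-2,12],[2.8,-2,15],[2.8,-2,16],[2.8,-2,16]],"rotation":[[0,0,0],[0,0,0],[0,0,0],[0,0,0],[0,0,0],[0,0,0]],"claw":[0,0,0,0,0,0]}'
```

```text
clock: 2.5
eef_pos: [0.5338, -0.0976, 0.0684]
ee_rot: [-3.139, -0.102, 0.004]
ft_force: [0.2, 0.3, -0.8]
width: 0.002
```

z reached 0.068 with almost no force, so the near section has snapped over. Lifting, then going to the left section.

```bash
python3 -m inch '{"travel":[[0,0,-15],[0,0,-32],[22,-39,-32],[44,-78,-32],[44,-78,-20],[44,-78,-17],[44,-78,-17]],"rotation":[[0,0,0],[0,0,0],[0,0,0],[0,0,0],[0,0,0],[0,0,0],[0,0,0]],"claw":[0,0,0,0,0,0,0]}'
python3 - <<'E'
from h import *
print(togo(sec([.5825,-.0945],.069)['left']+[0,0,.068]))
E
```

```text
clock: 3.38
eef_pos: [0.5722, -0.0188, 0.0853]
ee_rot: [3.139, 0.098, -0.005]
ft_force: [-0.1, -0.5, 0.9]
width: 0.003
[ 5.2  1.2 17.3]
```

```bash
python3 -m inch '{"travel":[[5,1,5],[5,1,9],[5,1,12],[5,1,15],[5,1,17],[5,1,17.5]],"rotation":[[0,0,0],[0,0,0],[0,0,0],[0,0,0],[0,0,0],[0,0,0]],"claw":[0,0,0,0,0,0]}'
python3 - <<'E'
from h import *
print(togo(sec([.5825,-.0945],.069)['far']+[0,0,.085]))
E
```

```text
clock: 4.12
eef_pos: [0.5776, -0.0195, 0.0681]
ee_rot: [3.139, 0.098, -0.004]
ft_force: [-0.2, -0.1, 3.8]
width: 0.002
[ 50.2  74.9 -16.9]
```

```bash
python3 -m inch '{"travel":[[0,0,-15],[0,0,-32],[25,37,-32],[50,75,-32],[50,75,-20],[50,75,-17],[50,75,-17]],"rotation":[[0,0,0],[0,0,0],[0,0,0],[0,0,0],[0,0,0],[0,0,0],[0,0,0]],"claw":[0,0,0,0,0,0,0]}'
python3 - <<'E'
from h import *
print(togo(sec([.5825,-.0945],.069)['far']+[0,0,.068]))
d=optics.get_image('scene'); cv2.imwrite('pics/d.png',cv2.resize(d['pixels'][130:250,150:310],(800,600),interpolation=3)[:,:,::-1])
E
```

```text
clock: 5.0
eef_pos: [0.6316, -0.0892, 0.0851]
ee_rot: [-3.139, -0.102, 0.005]
ft_force: [-0.8, -0.1, 0.8]
width: 0.005
[ 0.7  1.9 17.1]
```

View pics/d.png

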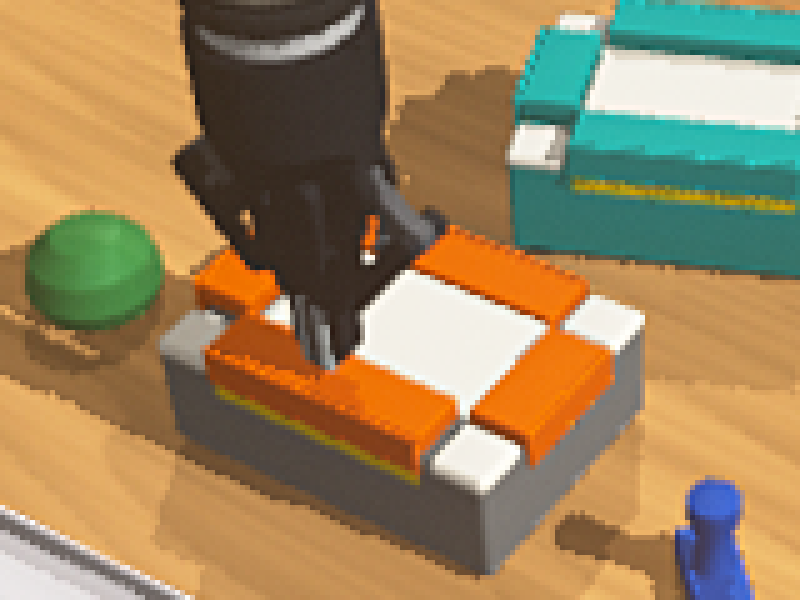

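The left section is shut: its yellow band is gone and it sits low at (540,400). The fingers are over far, at (330,360), which is still up with its yellow band showing. The caddy hasn't moved.

```bash
python3 -m inch '{"travel":[[0.7,1.9,5],[0.7,1.9,9],[0.7,1.9,12],[0.7,1.9,15],[0.7,1.9,17],[0.7,1.9,17]],"rotation":[[0,0,0],[0,0,0],[0,0,0],[0,0,0],[0,0,0],[0,0,0]],"claw":[0,0,0,0,0,0]}'
python3 - <<'E'
from h import *
print(togo(sec([.5825,-.0945],.069)['right']+[0,0,.085]))
E
```

```text
clock: 5.8
eef_pos: [0.6329, -0.0912, 0.0684]
ee_rot: [-3.14, -0.102, 0.003]
ft_force: [-0.0, -0.1, -0.2]
width: -0.0
[-50.2  75.  -16.5]
```

```bash
python3 -m inch '{"travel":[[0,0,-15],[0,0,-32],[-25,37,-32],[-50,75,-32],[-50,75,-20],[-50,75,-17],[-50,75,-17]],"rotation":[[0,0,0],[0,0,0],[0,0,0],[0,0,0],[0,0,0],[0,0,0],[0,0,0]],"claw":[0,0,0,0,0,0,0]}'
python3 - <<'E'
from h import *
print(togo(sec([.5825,-.0945],.069)['right']+[0,0,.068]))
E
```

```text
clock: 6.68
eef_pos: [0.5887, -0.1671, 0.0857]
ee_rot: [-3.138, -0.106, 0.002]
ft_force: [0.6, -0.6, -0.6]
width: -0.0
[-1.1  2.1 17.7]
```

```bash
python3 -m inch '{"travel":[[-1,2,5],[-1,2,9],[-1,2,12],[-1,2,15],[-1,2,17.5],[-1,2,17.5]],"rotation":[[0,0,0],[0,0,0],[0,0,0],[0,0,0],[0,0,0],[0,0,0]],"claw":[0,0,0,0,0,0]}' && python3 -m inch '{"travel":[[0,0,-20],[0,0,-60],[0,0,-110],[-40,40,-150],[-90,90,-150],[-140,130,-150],[-180,170,-150],[-180,170,-150]],"rotation":[[0,0,0],[0,0,0],[0,0,0],[0,0,0],[0,0,0],[0,0,0],[0,0,0],[0,0,0]],"claw":[0,0,0,0,0,0,0,0]}'
python3 - <<'E'
from h import *
s=optics.get_image('scene');d=optics.get_image('top')
cv2.imwrite('pics/e.png',cv2.resize(s['pixels'][130:280,110:310],(800,600),interpolation=3)[:,:,::-1]);cv2.imwrite('pics/f.png',d['pixels'][:,:,::-1])
h=cv2.cvtColor(d['pixels'],cv2.COLOR_RGB2HSV)
m=cv2.inRange(h,(5,170,120),(14,255,255)); n,l,st,ce=cv2.connectedComponentsWithStats(m)
print([(st[i,4],ce[i].round(1)) for i in range(1,n) if st[i,4]>100])
E
```

```text
clock: 7.42
eef_pos: [0.5882, -0.1693, 0.0683]
ee_rot: [-3.138, -0.106, 0.001]
ft_force: [0.8, -0.1, 1.0]
width: -0.003
clock: 8.43
eef_pos: [0.4145, -0.357, 0.2176]
ee_rot: [3.139, 0.088, -0.007]
ft_force: [-0.7, 0.3, 1.0]
width: 0.0
[(np.int32(941), array([345.8, 161.2])), (np.int32(571), array([387.7, 184.4])), (np.int32(562), array([308.4, 189.9])), (np.int32(980), array([350.6, 213.2]))]
```

View pics/e.png

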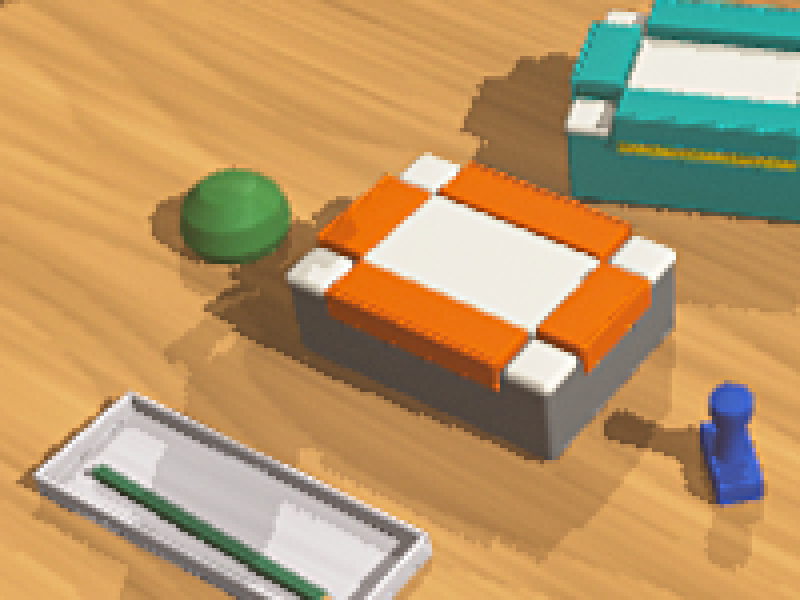

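View pics/f.png

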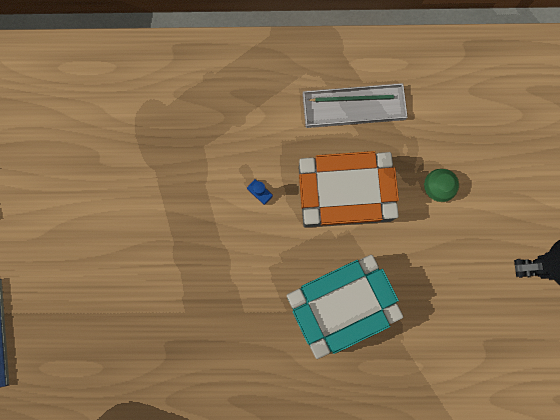

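All four orange sections are now low with no yellow showing. In the top view the caddy at (349,188), stamp, paperweight, tray and pencil are where they were, and the hand is clear at (530,267). Handing in.

```bash
python3 -c "
from plant import ticket; print(ticket.close_job())"
```

```text
the job is handed in; nothing more can be done
None
```

All four orange rim sections of the gray caddy are shut, and I handed the job in at about 8.5 s. I pressed them in turn with the closed fingers, going round near, left, far, right.

- **Presses:** each ended at about 68 mm above the desk, which is the shut height. The force left at the end was at most about 4 N. I couldn't tell whether right was already shut at the start, so I pressed it anyway.
- **Final pictures:** all four sections sit low, and none of the yellow bands seen earlier shows. The paperweight, stamp, tray, pencil and turquoise look-alike appear where they were.
- **Caddy position:** the section centres moved about 1 pixel (1–2 mm) in the top view. The lower tops explain part of that, but I can't rule out a shift of about 1 mm.
- **Hand:** it finished clear of everything, about 0.22 m above the desk and off to the side.

No check failed or disagreed with another.

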